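Point out the next plane and its paint

TASK

Show the bench's overhead camera the next painting job: point down at the unpainted wooden aeroplane with the fingertips about 3 cm above its middle and stay there for two seconds, then point in the same way at the lid of the blue paint jar for two seconds, and then press the green button fully down to book the job and raise the hand well clear of it. Do not touch, move or pick up any aeroplane or jar, and do not point at the others: cross over them with the fingertips at least 10 cm above them.

Things in the scene. Friction and masses are not known exactly. Their poses are not given: they have to be found in the camera images.
- plane_bare: Toy aeroplane, unpainted: bare light wood all over, on a bare wood stand: base 100 x 100 x 10 mm, 18 mm square post, fuselage 110 mm long along x, axis 100 mm above the bench (brown propeller to -x), wing span 120 mm along y, tail fin (highest part, 128 mm) 45 mm behind the middle. Loose, about 0.25 kg. Origin: centre of the base's underside; z up.
- plane_bare_top (a point): Top of the round cockpit in the middle of this aeroplane, 122 mm above the bench, straight above the body's origin.
- plane_red: Toy aeroplane, painted red, on a bare wood stand: base 100 x 100 x 10 mm, 18 mm square post, fuselage 110 mm long along x, axis 100 mm above the bench (brown propeller to -x), wing span 120 mm along y, tail fin (highest part, 128 mm) 45 mm behind the middle. Loose, about 0.25 kg. Origin: centre of the base's underside; z up.
- plane_red_top (a point): Top of the round cockpit in the middle of this aeroplane, 122 mm above the bench, straight above the body's origin.
- plane_yellow: Toy aeroplane, painted yellow, on a bare wood stand: base 100 x 100 x 10 mm, 18 mm square post, fuselage 110 mm long along x, axis 100 mm above the bench (brown propeller to -x), wing span 120 mm along y, tail fin (highest part, 128 mm) 45 mm behind the middle. Loose, about 0.25 kg. Origin: centre of the base's underside; z up.
- plane_yellow_top (a point): Top of the round cockpit in the middle of this aeroplane, 122 mm above the bench, straight above the body's origin.
- jar_blue: Closed paint jar, white with blue label and blue lid, 56 mm diameter, 75 mm high. Loose, about 0.18 kg. Origin: centre of its underside; z up.
- jar_blue_top (a point): Centre of the top of this jar's lid, 75 mm above the bench.
- jar_red: Closed paint jar, white with red label and red lid, 56 mm diameter, 75 mm high. Loose, about 0.18 kg. Origin: centre of its underside; z up.
- jar_red_top (a point): Centre of the top of this jar's lid, 75 mm above the bench.
- jar_yellow: Closed paint jar, white with yellow label and yellow lid, 56 mm diameter, 75 mm high. Loose, about 0.18 kg. Origin: centre of its underside; z up.
- jar_yellow_top (a point): Centre of the top of this jar's lid, 75 mm above the bench.
- book_top (a point): Centre of the top face of the round green push button (32 mm diameter), which stands in a black housing on a fixed grey box, 70 x 70 x 45 mm; 67 mm above the bench when released. It moves with the button.
- book (a joint): Travel of the green button straight down: 0 released, 0.006 m fully pressed. A spring pushes it back; fully down takes about 4 N.
Things that resemble listed ones, but are neither listed nor needed, are in the scene too. What is shaped like the part that bears book_top but pink or turquoise is not meant.

How it is judged:
By the outcome, as a careful person would: the job done as asked, in the order asked, and still so for the second after the job is handed in, with the robot touching nothing.
It also fails if it takes over 56 s, if anything falls off the work surface, if the arm or the gripper's body presses on something with over 40 N, if the wrist force passes 120 N, or if a joint passes its speed limit or range.

ROBOT

A 6-joint arm with a two-finger parallel gripper is mounted at the origin on the work surface. World frame = base frame: x ahead of the robot, y to its left, z up, the work surface at z = 0. Lengths are in mm, angles in rad, forces in N, time in s.
With the tool pointing down it reaches from about 375 to 975 mm from the base axis. Payload 3.8 kg.
Tool frame: the origin (TCP) lies between the finger pads, 19 mm behind the fingertips; this is the grasp point; z points along the fingers, y is the line along which they close (so a half turn about z gives the same grasp; the last joint's range is limited). The gripper opens to 88 mm and grips with 3 to 60 N. Pads are 18 mm wide; open, the fingers measure 123 mm over their backs; the gripper's body (75 mm by 187 mm) begins 45 mm behind the grasp point.
Start: joints at [1.181, 0.264, 1.604, -0, 1.274, -0.037], TCP at [233.228, 633.422, 257.406] pointing down, gripper open.
Joint ranges: [-2.63, 2.63], [-0.94, 2.18], [0.31, 2.57], [-1.31, 4.45], [0, 2.66], [-2.55, 2.55]. Speed limits (rad/s): [2.57, 2.57, 3.14, 3.14, 3.14, 3.14].

INTERFACE

Orientations are given as [roll, pitch, yaw] about the fixed x, y, z axes, in that order (R = Rz(yaw) Ry(pitch) Rx(roll)).
In Python, from cell import telemetry, eyes, manip gives the robot as it stands.
- The arm moves only by the shell command python3 -m handwheel 'ROWS' [OPENING] [FORCE]. ROWS is JSON, a list of rows, each a list of 2 entries, a list of its own where there are three numbers: the shift along the world's x, y, z normalised to -1 to 1, where 1 is 0.06 m, then the turn about the world's z normalised to -1 to 1, where 1 is 180 degrees. A call has exactly 8 rows; each row shifts and turns the commanded pose from where the row before left it; what a row does not reach is not made up. A row lasts 1/8 s, in which the tool goes at most 62.5 mm and 10.7 degrees, less where a joint would pass 70% of its speed; a pose out of reach is approached as far as the arm can. A call with a number of a shift or a turn outside -1 to 1 is refused whole. A call with a gripper value outside its range is refused whole. OPENING is the closure, from -1 (fully open) to 1 (shut), set as the call begins (- or left out, the last holds). The fingers move at their own pace and stop on an object; FORCE is the grip in N (left out, the last holds). Time passes only in rows, so rows that do not move let the fingers close, or fill a call up. It gives the time, the measured TCP pose, the force, the opening and the grip force at its end, in the units of the state.
- telemetry.sense(): the state, without advancing time (a new reading comes with each control period).
- eyes.get_image(name): name is "side" or "top" or "wrist"; returns the picture (420x560x3 uint8, red, green, blue); there is no depth.
- eyes.camera_params(name): a dict with "intrinsics" (3x3 intrinsics, pixels), "k1" (the pictures are not rectified: a ray, as slopes to the right and down, at radius r is drawn at 1 + k1 r^2 times it, then the intrinsics apply), "extrinsics" (4x4, takes a point from camera to world coordinates). Camera axes: x right, y down, z forward; pixel columns grow to the right and rows downward; lengths in mm; the calibration is good to about 2 mm. A picture is of the moment at which its call begins: read the wrist's pose just before it. camera_params takes no time and is no camera call; for the wrist camera it gives the pose at the moment of the call.
- manip.finish_job(): hands the job in; it is judged then, once.
The state is a dict: "time": time; "joints": joint angles; "qd": joint speeds; "tau": joint torques, N m; "position": TCP position; "tool_rot": TCP orientation; "contact_force": force on the tool from outside, world axes, zero at the start; "ft_torque": the same for the moment, N m; "finger_gap": finger opening in mm; "gripper_force": force on a finger pad.
Only numpy, scipy, OpenCV 4.12 (cv2) and the standard library are available. Lean on these libraries where they do the work, as an engineer would, in place of code of your own. Each camera call takes 0.05 s, during which the arm holds its last target. There are 200 camera calls.

## Working session

There is one attempt and no reset: what is moved stays moved. The work goes in short steps, Python scripts to look and compute and a shell command to move; the robot and the scene stay as the last step left them, time stands still between calls to the robot, and variables do not carry over. Pictures are saved under pics/ and viewed, at most 10 in all, crops included, and the job is handed in when it is done.

```bash
mkdir -p pics; cat > h.py <<'E'
import numpy as np, cv2
from cell import telemetry, eyes, manip
def snap(n,f):
    p=eyes.camera_params(n); im=eyes.get_image(n); cv2.imwrite('pics/'+f,cv2.cvtColor(im,cv2.COLOR_RGB2BGR)); return im,p
def ray(p,u,v):
    K=np.array(p['intrinsics'],float);E=np.array(p['extrinsics'],float)
    d=np.array([(u-K[0,2])/K[0,0],(v-K[1,2])/K[1,1]]);s=d.copy()
    for _ in range(30): s=d/(1+p['k1']*(s@s))
    return E[:3,3],E[:3,:3]@np.array([*s,1])
def onz(p,u,v,z):
    o,d=ray(p,u,v); return o+d*(z-o[2])/d[2]
E
python3 - <<'E'
from h import *
for n in('top','side'):
    im,p=snap(n,n+'0.png'); print(n,np.round(p['extrinsics'],3),np.round(p['intrinsics'],1),p['k1'])
print(telemetry.sense())
E
```

```text
top [[-2.00000e-03 -9.97000e-01  8.00000e-02  4.33933e+02]
 [-1.00000e+00  2.00000e-03  1.00000e-03  1.22640e+01]
 [-1.00000e-03 -8.00000e-02 -9.97000e-01  9.68402e+02]
 [ 0.00000e+00  0.00000e+00  0.00000e+00  1.00000e+00]] [[416.9   0.  279.3]
 [  0.  416.9 204.7]
 [  0.    0.    1. ]] 0.04328870724773493
side [[ 8.01000e-01 -4.68000e-01  3.73000e-01  9.47720e+01]
 [-5.98000e-01 -6.14000e-01  5.15000e-01 -5.68606e+02]
 [-1.20000e-02 -6.36000e-01 -7.72000e-01  9.23154e+02]
 [ 0.00000e+00  0.00000e+00  0.00000e+00  1.00000e+00]] [[449.6   0.  280.6]
 [  0.  449.6 204.2]
 [  0.    0.    1. ]] -0.06212592973139011
{'time': 0.1, 'joints': array([ 1.18109332e+00,  2.64665153e-01,  1.60520210e+00, -2.76988976e-05,
        1.27370400e+00, -3.68818068e-02]), 'qd': array([-6.13130217e-05, -3.32645398e-03, -4.03598670e-03, -4.23358427e-04,
        2.87869278e-06, -7.92884175e-04]), 'tau': array([-2.54238403e-04, -5.03619003e+01, -3.58070648e+01,  7.30568427e-02,
        2.32746557e-02, -4.35005666e-05]), 'position': array([233.017699  , 632.87521227, 256.24008579]), 'tool_rot': array([-3.13961442e+00, -4.65065858e-05,  2.78877955e+00]), 'contact_force': array([ 0.17668289, -0.83740834,  0.24949802]), 'ft_torque': array([ 0.02108625, -0.03147971,  0.00356832]), 'gripper_force': 0.0, 'finger_gap': 88.39132301812384}
```

View pics/top0.png

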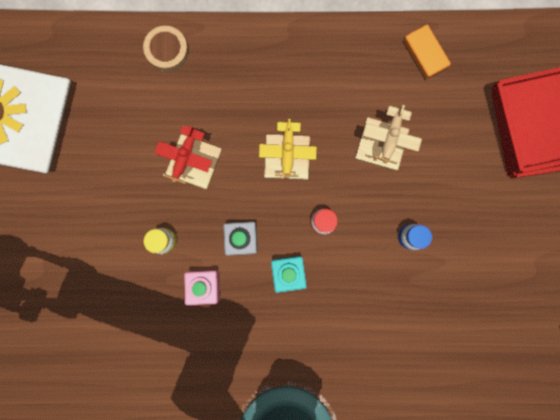

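View pics/side0.png

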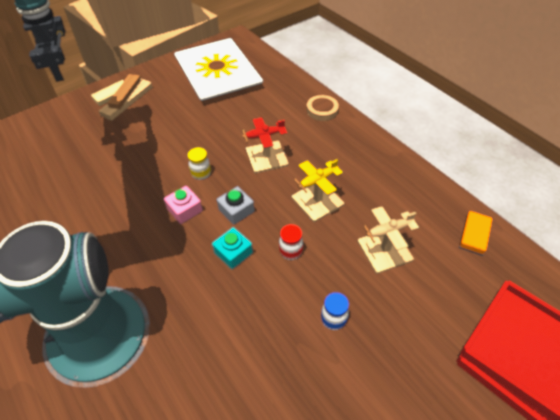

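The top view shows red (183,155), yellow (288,152) and bare (393,137) planes. The jars are yellow (157,241), red (324,221) and blue (417,237). The buttons are grey box (240,238), pink (200,289) and turquoise (289,275). In the side view the bare plane is at (390,235), the blue jar at (336,308) and the grey box at (236,203). There is also an unknown wooden thing at (120,95).

The targets are the bare-wood plane, the blue-lidded jar, and the green button in the grey box with a black housing. I'll confirm these in an enlarged crop.

```bash
python3 - <<'E'
from h import *
t=cv2.imread('pics/top0.png'); s=cv2.imread('pics/side0.png')
def c(i,x,y,w,h,k): return cv2.resize(i[y:y+h,x:x+w],None,fx=k,fy=k,interpolation=cv2.INTER_CUBIC)
A=c(t,350,95,80,60+15,5);B=c(s,350,200,80,75,5)
C=c(t,215,215,80,45,5);D=c(s,80,60,80,45,5)
cv2.imwrite('pics/crop.png',np.vstack([np.hstack([A,B]),np.hstack([C,D])]))
P={n:eyes.camera_params(n) for n in('top','side')}
def proj(p,X):
    K=np.array(p['intrinsics']);E=np.array(p['extrinsics']);q=E[:3,:3].T@(np.array(X)-E[:3,3]);a=q[:2]/q[2];a=a*(1+p['k1']*(a@a));return np.round(K[:2,:2]@a+K[:2,2])
print('tcp px',proj(P['side'],[233,633,257]))
hs={n:cv2.cvtColor(i,cv2.COLOR_BGR2HSV) for n,i in(('top',t),('side',s))}
def blobs(n,lo,hi,z):
    m=cv2.inRange(hs[n],lo,hi); N,_,st,ce=cv2.connectedComponentsWithStats(m)
    for i in range(1,N):
        if 60<st[i,4]<1500: print(n,lo,st[i],np.round(ce[i],1),np.round(onz(P[n],*ce[i],z),1))
for n in P:
    blobs(n,(105,150,90),(125,255,255),75); blobs(n,(55,130,60),(80,255,255),67)
    blobs(n,(10,40,130),(24,165,255),100)
E
```

```text
tcp px [58. 63.]
top (105, 150, 90) [407 226  24  21 392] [418.6 236.2] [ 437.6 -282.7   75. ]
top (10, 40, 130) [319   7 241   6 314] [444.2   9.8] [ 920.  -339.6  100. ]
top (10, 40, 130) [394  13  26   5  70] [408.4  14.7] [ 910.7 -263.7  100. ]
top (10, 40, 130) [421  14 107  36 929] [468.3  25.4] [ 885.1 -389.6  100. ]
top (10, 40, 130) [  8  18  46   8 208] [33.4 22.5] [891.8 533.3 100. ]
top (10, 40, 130) [128  76  42   5  93] [148.   78.5] [773.1 291.8 100. ]
top (10, 40, 130) [357  76  47   5 105] [378.5  77.8] [ 773.7 -198.2  100. ]
top (10, 40, 130) [  0  86  27  59 384] [ 12.6 112.9] [697. 570. 100.]
top (10, 40, 130) [193 118 149  19 682] [254.5 127.7] [667.1  65.5 100. ]
top (10, 40, 130) [324 120  32   8  65] [337.8 124.6] [ 673.2 -111.   100. ]
top (10, 40, 130) [142 124  41   7 143] [163.  126.4] [669.8 258.6 100. ]
top (10, 40, 130) [114 131  73  17 332] [160.1 136.2] [648.9 264.2 100. ]
top (10, 40, 130) [ 62 145  99  15 600] [122.  151.8] [615.5 343.2 100. ]
top (10, 40, 130) [ 72 165  40   6  99] [ 94.4 168.1] [581.  399.2 100. ]
top (10, 40, 130) [ 340  168  184
[... 1381 characters left out ...]
88.4 -234.   100. ]
side (105, 150, 90) [325 293  23  23 413] [336.1 304. ] [ 435.4 -286.7   75. ]
side (55, 130, 60) [176 190  10   9  67] [180.1 194.1] [325.4 183.2  67. ]
side (55, 130, 60) [228 191  13  11 112] [233.9 195.5] [431.4  96.3  67. ]
side (55, 130, 60) [225 233  13  12 121] [230.7 238.2] [354.1  -9.2  67. ]
side (10, 40, 130) [ 50   0  57  38 850] [79.4 12.3] [ 448.3 1216.2  100. ]
side (10, 40, 130) [ 62  23  13  23 154] [68.  36.9] [ 350.5 1063.3  100. ]
side (10, 40, 130) [210  62  13   6  63] [216.2  64.6] [675.7 574.1 100. ]
side (10, 40, 130) [124 122  22  22 344] [135.9 132.8] [326.6 429.  100. ]
side (10, 40, 130) [108 264  49  25 840] [131.7 276.9] [121.7  11.8 100. ]
```

View pics/crop.png

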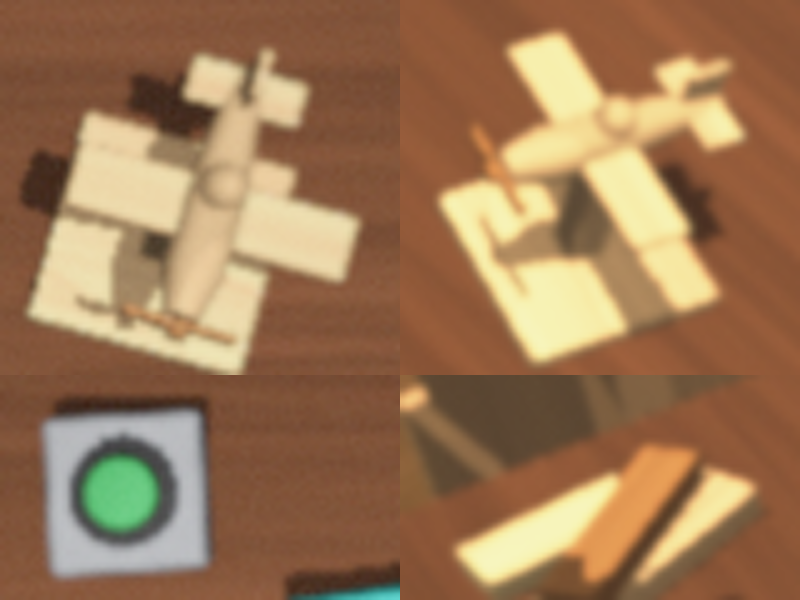

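The crop confirms the bare plane with its cockpit at top (395,132) and side (394,222). It also shows the green button in a black ring on the grey box at top (239,238.6). The odd wooden thing is only a board with a bar at side (130,95).

```bash
python3 - <<'E'
from h import *
T=eyes.camera_params('top');S=eyes.camera_params('side')
def tri(a,b):
    o1,d1=ray(T,*a);o2,d2=ray(S,*b)
    k=np.linalg.lstsq(np.array([d1,-d2]).T,o2-o1,rcond=None)[0];p,q=o1+k[0]*d1,o2+k[1]*d2
    return np.round((p+q)/2,1),round(np.linalg.norm(p-q),1)
print('cockpit',tri((394.6,131.7),(393.7,222)),onz(T,394.6,131.7,115),onz(S,393.7,222,115))
print('green',tri((238.8,238.4),(233.9,195.5)),onz(T,238.8,238.4,67))
print('jar',tri((418.6,236.2),(336.1,304)))
for n,a in(('red',(183.5,154)),('yel',(288,152))): print(n,onz(T,*a,110).round())
for n,a in(('redjar',(324,221)),('yeljar',(155,240)),('pink',(199.5,289)),('tq',(289,275))): print(n,onz(T,*a,70).round())
for z in(0,100,200): print('board',[onz(S,u,v,z).round() for u,v in((93,95),(150,85),(130,65),(110,115))])
E
```

```text
cockpit (array([ 654. , -226.2,  117. ]), np.float64(2.4)) [ 653.44875311 -226.0057681   115.        ] [ 656.6053351  -225.72913753  115.        ]
green (array([433.7, 101.2,  61. ]), np.float64(0.6)) [433.43125245 100.73439409  67.        ]
jar (array([ 437.8, -284.7,   68.9]), np.float64(0.4))
red [609. 212. 110.]
yel [613.  -5. 110.]
redjar [470. -83.  70.]
yeljar [431. 279.  70.]
pink [327. 183.  70.]
tq [356.  -7.  70.]
board [array([320., 823.,   0.]), array([500., 751.,   0.]), array([497., 910.,   0.]), array([324., 684.,   0.])]
board [array([295., 672., 100.]), array([456., 608., 100.]), array([453., 750., 100.]), array([299., 548., 100.])]
board [array([271., 522., 200.]), array([412., 465., 200.]), array([410., 590., 200.]), array([274., 412., 200.])]
```

```bash
python3 -m handwheel '[[[0,0,0.3],0],[[0.2,-0.3,0.3],0],[[0.4,-0.8,0],0],[[0.4,-0.8,0],0],[[0.4,-0.8,0],0],[[0.4,-0.8,0],0],[[0.4,-0.8,0],0],[[0.3,-0.6,0],0]]' 1 10
```

```text
time: 1.1
position: [384.5, 336.6, 295.6]
tool_rot: [3.14, 0.002, 2.787]
contact_force: [-0.8, 0.2, -0.1]
finger_gap: 10.6
gripper_force: 0.0
```

```bash
python3 -m handwheel '[[[0.4,-0.8,0],0],[[0.4,-0.8,0],0],[[0.4,-0.8,0],0],[[0.4,-0.8,0],0],[[0.4,-0.8,0],0],[[0.4,-0.8,0],0],[[0.4,-0.8,0],0],[[0.4,-0.8,0],0]]'; python3 -m handwheel '[[[0.4,-0.8,0],0],[[0.4,-0.8,0],0],[[0.4,-0.7,0],0],[[0.1,-0.4,0],0],[[0,-0.2,0],0],[[0,0,0],0],[[0,0,0],0],[[0,0,0],0]]'
```

```text
time: 2.1
position: [575.6, -47.4, 295.8]
tool_rot: [3.141, 0.003, 2.788]
contact_force: [0.5, 0.2, 0.4]
finger_gap: 0.2
gripper_force: 0.0
time: 3.1
position: [653.0, -217.2, 293.7]
tool_rot: [3.141, 0.0, 2.79]
contact_force: [0.9, 0.2, -0.1]
finger_gap: 0.4
gripper_force: 0.0
```

```bash
python3 -m handwheel '[[[0,-0.15,-0.3],0],[[0,0,-0.4],0],[[0,0,-0.4],0],[[0,0,-0.4],0],[[0,0,-0.3],0],[[0,0,-0.15],0],[[0,0,0],0],[[0,0,0],0]]'
python3 - <<'E'
from h import *
a,_=snap('top','t1.png');b,_=snap('side','s1.png')
f=lambda i,x,y:cv2.resize(i[y:y+130,x:x+130],(400,400))[:,:,::-1]
cv2.imwrite('pics/c1.png',np.hstack([f(a,330,70),f(b,330,120)]))
print(telemetry.sense()['position'])
E
```

```text
time: 4.1
position: [653.9, -227.9, 177.5]
tool_rot: [-3.142, 0.002, 2.789]
contact_force: [0.0, 0.2, 0.2]
finger_gap: 0.6
gripper_force: 0.0
[ 654.00172745 -227.87208867  177.79848972]
```

View pics/c1.png

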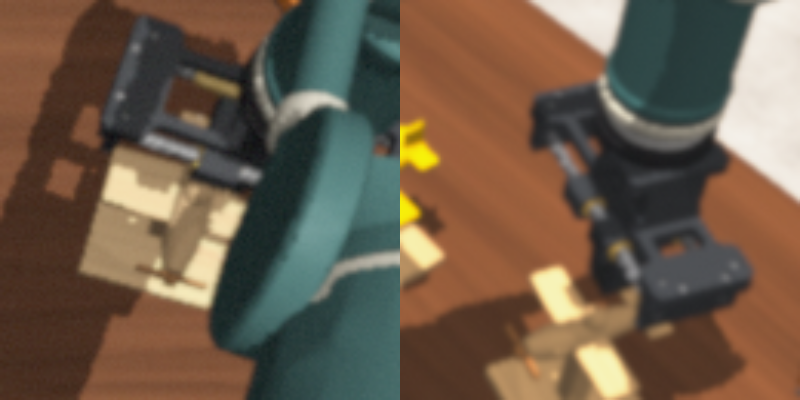

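The hand is over the bare plane's cockpit with the fingertips about 36 mm above it and nothing touching. I'll lower it 6 mm and hold.

```bash
python3 -m handwheel '[[[0,0.02,-0.1],0],[[0,0,0],0],[[0,0,0],0],[[0,0,0],0],[[0,0,0],0],[[0,0,0],0],[[0,0,0],0],[[0,0,0],0]]'; for i in 1 2; do python3 -m handwheel '[[[0,0,0],0],[[0,0,0],0],[[0,0,0],0],[[0,0,0],0],[[0,0,0],0],[[0,0,0],0],[[0,0,0],0],[[0,0,0],0]]'; done
```

```text
time: 5.2
position: [653.2, -226.4, 170.4]
tool_rot: [-3.142, 0.0, 2.789]
contact_force: [-0.7, 0.6, -0.2]
finger_gap: 0.6
gripper_force: 0.0
time: 6.2
position: [653.3, -226.4, 170.4]
tool_rot: [-3.142, 0.0, 2.789]
contact_force: [0.4, 0.9, 0.3]
finger_gap: 0.7
gripper_force: 0.0
time: 7.2
position: [653.2, -226.4, 170.4]
tool_rot: [-3.142, 0.0, 2.789]
contact_force: [-0.7, 0.0, -0.5]
finger_gap: 0.4
gripper_force: 0.0
```

```bash
python3 -m handwheel '[[[0,0,0.4],0],[[0,0,0.5],0],[[0,0,0.4],0],[[-0.5,-0.13,0],0],[[-0.7,-0.2,0],0],[[-0.7,-0.2,0],0],[[-0.7,-0.2,0],0],[[-0.5,-0.13,0],0]]'; python3 -m handwheel '[[[-0.5,-0.1,0],0],[[0,0,0],0],[[0,0,-0.4],0],[[0,0,-0.5],0],[[0,0,-0.5],0],[[0,0,-0.3],0],[[0,0,0],0],[[0,0,0],0]]'
```

```text
time: 8.2
position: [465.5, -278.3, 248.5]
tool_rot: [-3.141, 0.0, 2.788]
contact_force: [-0.2, -1.0, 0.5]
finger_gap: 0.5
gripper_force: 0.0
time: 9.2
position: [438.2, -284.4, 147.4]
tool_rot: [-3.141, 0.002, 2.789]
contact_force: [0.1, -0.9, 0.7]
finger_gap: 0.8
gripper_force: 0.0
```

Next I go down 23 mm to fingertip z of about 105, and hold.

```bash
python3 -m handwheel '[[[0,0,-0.2],0],[[0,0,-0.18],0],[[0,0,0],0],[[0,0,0],0],[[0,0,0],0],[[0,0,0],0],[[0,0,0],0],[[0,0,0],0]]'; for i in 1 2; do python3 -m handwheel '[[[0,0,0],0],[[0,0,0],0],[[0,0,0],0],[[0,0,0],0],[[0,0,0],0],[[0,0,0],0],[[0,0,0],0],[[0,0,0],0]]'; done
python3 - <<'E'
from h import *
a,_=snap('top','t2.png');b,_=snap('side','s2.png')
f=lambda i,x,y:cv2.resize(i[y:y+160,x:x+160],(400,400))[:,:,::-1]
cv2.imwrite('pics/c2.png',np.hstack([f(a,340,110),f(b,260,190)]))
E
```

```text
time: 10.2
position: [437.3, -284.0, 123.7]
tool_rot: [-3.142, 0.0, 2.789]
contact_force: [0.3, -0.1, 1.1]
finger_gap: 0.3
gripper_force: 0.0
time: 11.2
position: [437.2, -284.0, 123.6]
tool_rot: [-3.142, 0.0, 2.789]
contact_force: [1.5, -0.1, -0.2]
finger_gap: 0.8
gripper_force: 0.0
time: 12.2
position: [437.2, -284.0, 123.6]
tool_rot: [3.142, 0.0, 2.789]
contact_force: [-0.1, -1.1, -0.4]
finger_gap: 0.4
gripper_force: 0.0
```

View pics/c2.png

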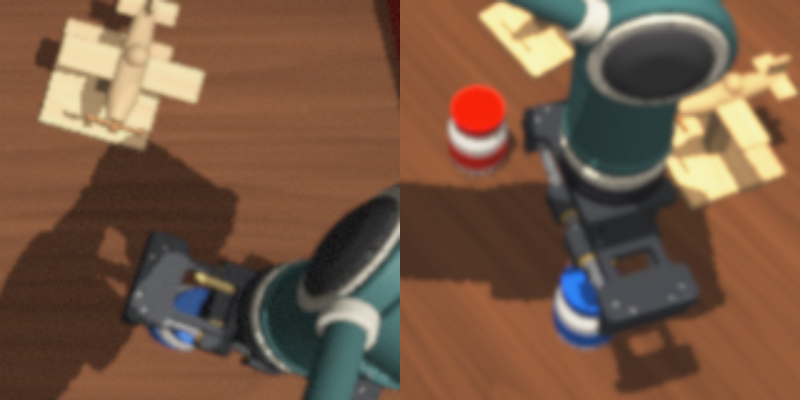

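The hand is over the blue lid without contact, and the plane hasn't moved. Next I rise to about 260 and cross to the green button, dx −4, dy +384.

```bash
python3 -m handwheel '[[[0,0,0.4],0],[[0,0,0.7],0],[[0,0,0.7],0],[[0,0,0.5],0],[[0,0.4,0],0],[[0,0.7,0],0],[[0,0.8,0],0],[[0,0.8,0],0]]'; python3 -m handwheel '[[[0,0.8,0],0],[[0,0.8,0],0],[[0,0.8,0],0],[[0,0.7,0],0],[[-0.06,0.4,0],0],[[0,0.2,0],0],[[0,0,0],0],[[0,0,0],0]]'
```

```text
time: 13.3
position: [437.0, -120.7, 261.7]
tool_rot: [3.141, 0.0, 2.788]
contact_force: [0.4, 0.7, 0.7]
finger_gap: 0.3
gripper_force: 0.0
time: 14.3
position: [433.8, 99.3, 261.6]
tool_rot: [-3.141, 0.0, 2.788]
contact_force: [0.2, 0.2, 0.4]
finger_gap: 0.7
gripper_force: 0.0
```

```bash
python3 - <<'E'
from h import *
im,p=snap('wrist','w3.png'); print(telemetry.sense()['position'])
h=cv2.cvtColor(im,cv2.COLOR_RGB2HSV); m=cv2.inRange(h,(50,100,60),(80,255,255))
N,_,st,ce=cv2.connectedComponentsWithStats(m)
for i in range(1,N):
    if st[i,4]>80: print(st[i],ce[i].round(1),onz(p,*ce[i],67).round(1))
E
```

```text
[433.77386134  99.17217641 261.55720244]
[ 323    0   38   39 1243] [341.4  18. ] [328.1 186.   67. ]
[ 118  120   40   38 1137] [137.3 138.3] [356.   -3.8  67. ]
[269 163  36  36 989] [286.1 180.4] [434.  102.1  67. ]
```

View pics/w3.png

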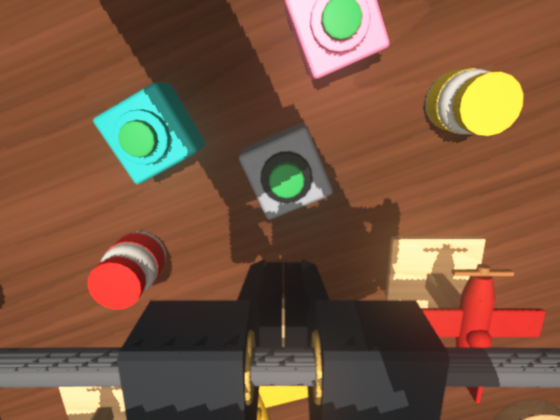

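The wrist view shows the green button in the grey box at (286,180), which is (434,102). That agrees with the earlier measurement. Now I descend to about 92.

```bash
python3 -m handwheel '[[[0,0.04,-0.4],0],[[0,0,-0.6],0],[[0,0,-0.6],0],[[0,0,-0.6],0],[[0,0,-0.4],0],[[0,0,-0.2],0],[[0,0,0],0],[[0,0,0],0]]'
```

```text
time: 15.35
position: [434.7, 102.4, 94.7]
tool_rot: [3.141, 0.002, 2.788]
contact_force: [0.7, -0.7, -0.2]
finger_gap: 0.4
gripper_force: 0.0
```

```bash
python3 -m handwheel '[[[0,0,-0.1],0],[[0,0,-0.05],0],[[0,0,-0.04],0],[[0,0,-0.04],0],[[0,0,0],0],[[0,0,0],0],[[0,0,0],0],[[0,0,0],0]]'
```

```text
time: 16.35
position: [434.1, 102.5, 80.1]
tool_rot: [3.141, 0.001, 2.789]
contact_force: [1.4, 0.5, 4.7]
finger_gap: 0.4
gripper_force: 2.2
```

```bash
python3 -m handwheel '[[[0,0,-0.02],0],[[0,0,0],0],[[0,0,0],0],[[0,0,0],0],[[0,0,0],0],[[0,0,0],0],[[0,0,0],0],[[0,0,0],0]]'
```

```text
time: 17.35
position: [434.2, 102.5, 79.9]
tool_rot: [3.141, 0.001, 2.789]
contact_force: [-2.4, -0.5, 13.9]
finger_gap: 0.4
gripper_force: 6.7
```

The force rose to 14 N with almost no further travel, so the button is at its stop. I'll raise the hand.

```bash
python3 -m handwheel '[[[0,0,0.3],0],[[0,0,0.5],0],[[0,0,0.6],0],[[0,0,0.6],0],[[0,0,0.6],0],[[0,0,0.4],0],[[0,0,0],0],[[0,0,0],0]]'; python3 -m handwheel '[[[0,0,0],0],[[0,0,0],0],[[0,0,0],0],[[0,0,0],0],[[0,0,0],0],[[0,0,0],0],[[0,0,0],0],[[0,0,0],0]]'; python3 -c "
from h import *
print(manip.finish_job())"
```

```text
time: 18.35
position: [432.6, 102.2, 256.8]
tool_rot: [-3.14, -0.003, 2.789]
contact_force: [-0.0, 0.5, 0.6]
finger_gap: 0.1
gripper_force: 0.0
time: 19.35
position: [433.7, 102.4, 258.6]
tool_rot: [3.142, 0.0, 2.789]
contact_force: [-0.5, -0.6, 0.8]
finger_gap: 0.3
gripper_force: 0.0
the job is handed in; nothing more can be done
None
```

I pointed at the bare plane and then the blue lid, holding each for over 2 s at about 3 cm, pressed the green button to its stop, raised the hand about 18 cm clear and handed the job in at about 19 s; no verdict came back.

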